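Lock the coasting filter wheel

ROBOT

A 7-joint arm with a two-finger parallel gripper is mounted at the origin on the work surface. World frame = base frame: x ahead of the robot, y to its left, z up, the work surface at z = 0. Lengths are in m, angles in degrees, forces in N, time in s.
With the tool pointing down it reaches from about 0.35 to 0.9 m from the base axis. Payload 7.2 kg.
Tool frame: the origin (TCP) lies on the centre line of the jaws, within the pads' length; the fingertips stand 11 mm ahead of it and the grasp point (between the pads) lies 8 mm behind it; z points along the fingers, y is the line along which they close (so a half turn about z gives the same grasp; the last joint's range is limited). The gripper opens to 85 mm and grips with 20 to 120 N. Pads are 22 mm wide; open, the fingers measure 114 mm over their backs; the gripper's body (76 mm by 85 mm) begins 54 mm behind the grasp point. The pads swing forward as they close: fully open they stand 13 mm farther back than shut.
Start: joints at [60.264, 23.554, -0.728, 91.456, 0.321, 64.991, -4.71], TCP at [0.272, -0.563, 0.242] pointing down, gripper open.
Joint ranges: [-169.25, 169.25], [-16.82, 113.86], [-84.01, 82.57], [7.8, 145.47], [-59.2, 239.2], [7.22, 106.19], [-163.78, 163.78]. Speed limits (degrees/s): [136.94, 136.94, 172.46, 172.46, 180, 180, 180].

INTERFACE

Orientations are given as a 3x3 rotation matrix whose columns are the frame's x, y, z axes.
In Python, from station import * gives the robot as it stands.
- The arm moves only by the tool apply_moves, never from a script. Its argument "targets" is a list of rows, each a list of 7 numbers: the opening, from 0 (shut) to 1 (fully open), then the shift along the tool's x, y, z in mm, then the turn, a rotation vector about the tool's x, y, z in degrees. A call has 1 to 10 rows; each row shifts and turns the commanded pose from where the row before left it, along the tool's axes as they then stand; what a row does not reach is not made up. A row lasts 1/12 s, in which the tool goes at most 41.7 mm and 7.16 degrees, less where a joint would pass 70% of its speed; a pose out of reach is approached as far as the arm can. A call is refused whole if a number of a shift passes 41.7 or a number of a turn 7.16, either way. A call with a gripper value outside its range is refused whole. The fingers move at their own pace and stop on an object; the grip force is fixed at half the most. Time passes only in rows, so rows that do not move let the fingers close. It gives the time, the measured TCP pose, the force, the opening and the grip force at its end, in the units of the state.
- get_obs(): the state, without advancing time (a new reading comes with each control period).
- read_camera(name): name is "side" or "top" or "wrist"; returns the picture (384x512x3 uint8, blue, green, red); there is no depth.
- get_calibration(name): a dict with "fx", "fy", "cx", "cy" (pixels), "R" (3x3) and "t" (3): a world point X has camera coordinates R X + t. Camera axes: x right, y down, z forward; pixel columns grow to the right and rows downward; lengths in m; the calibration is good to about 2 mm. A picture is of the moment at which its call begins: read the wrist's pose just before it. get_calibration takes no time and is no camera call; for the wrist camera it gives the pose at the moment of the call.
- sign_off(): hands the job in; it is judged then, once.
The state is a dict: "clock": time; "joint_positions": joint angles; "joint_velocities": joint speeds; "tau": joint torques, N m; "position": TCP position; "ee_rot": TCP orientation; "force": force on the tool from outside, world axes, zero at the start; "torque": the same for the moment, N m; "opening": finger opening in m; "gripper_force": force on a finger pad.
Only numpy, scipy, OpenCV 4.12 (cv2) and the standard library are available. Lean on these libraries where they do the work, as an engineer would, in place of code of your own. Each camera call takes 0.05 s, during which the arm holds its last target. There are 200 camera calls.

TASK

The filter wheel of the microscope's light source is still coasting with its cover off. Stop it by touch so that its lock hole stands right under the pin of the spring plunger; only then press the plunger's wing knob down so that the pin goes into the hole, and turn it clockwise as far as it goes so that it clicks home. Let go and leave the other things on the bench alone.

Things in the scene. Friction and masses are not known exactly. Their poses are not given: they have to be found in the camera images.
- unit: Filter-wheel unit, fixed to the bench: grey base plate 200 x 170 x 10 mm, black motor drum, over it the wheel. Origin on the bench right below the wheel's axis, z up. On its +x side a post (40 mm wide, 88 to 110 mm from the axis) carries an arm inwards over the rim with the spring plunger. The rest of the disc is free to touch from above
- hub (a point): Centre of the wheel's top face, on its upright axis, 56 mm above the bench; axes as the unit's. The wheel is a level bare metal disc, 160 mm across, 6 mm thick; a dark hub 32 mm across stands 10 mm above its top face. Lifting a pressed finger off the disc quickly or askew sets it turning slowly again
- wheel (a joint): Angle of the wheel, rad, anticlockwise seen from above, counting whole turns; at each multiple of 2 pi the lock hole is exactly under the pin. At the start it coasts anticlockwise at 1.4 to 5 rad/s; bearing drag is only 0.00025 N m, so it would go on for about half a minute. Inertia 0.003 to 0.005 kg m2: a light touch on the disc stops it, and a fingertip resting on it carries it along
- lock_hole (a point): The lock hole, the only open hole in the disc: round, 16 mm across, through, its centre 60 mm from the axis; the point is its centre at the disc's top face. A dark line on the disc runs from the hub towards it; the four round glazed filters lie nearer the hub. The arm hides the hole when it is under the pin
- lock_point (a point): Fixed point of the unit on the plunger's axis, 60 mm from the wheel's axis along the unit's +x, level with the disc's top face: where the lock hole must stand. Above it is the arm (34 mm wide, 78 to 90 mm above the bench, reaching in to 42 mm from the axis), on that a bayonet sleeve 30 mm across up to 116 mm
- plunger (a joint): How far the plunger is pressed down, m: 0 up (pin 4 mm clear of the disc), 0.0145 at the bottom. It takes about 3.5 N at the top and 10 N at the bottom. Pin 8 mm across with a round tip; off the hole it meets the disc at 0.004 and goes no farther. Pressed to 0.0125 or more the knob can be turned; turned home, it springs back up to 0.009 and stays, the pin then 5 mm deep in the disc
- knob (a joint): Turn of the wing knob, rad, clockwise seen from above: 0 unlocked (the wing points along the unit's x), 1.40 at the end stop. Its cross pin runs in a bayonet slot: with the plunger up it has only 0.14 of play, pressed down far enough it turns freely, and between 1.24 and 1.40 it springs up into the end pocket and is locked there
- knob_grip (a point): On the plunger's axis, 158 mm above the bench with the plunger up, moves down and turns with the knob: where to grip the wing. The black wing is 40 mm long, 12 mm thick and 28 mm high, from 139 to 167 mm above the bench; its length is the point's x axis. Below it a round collar 40 mm across, 6 mm thick; the pin is under it
- bottle: White plastic bottle 54 mm across, 115 mm high, a bystander; origin at its foot
- screwdriver: Screwdriver 170 mm long lying on the bench, a bystander; its length along its x
- slide_box: Grey plastic box 85 x 75 x 32 mm, a bystander; origin at its foot
- objective: Steel microscope objective standing on end, 32 mm across, 48 mm high, a bystander; origin at its foot

How it is judged (in metres and radians):
On the way:
1. the wheel stands still (under 0.08 rad/s) with the lock hole within 5 mm of the point under the pin, the plunger still up (horizontal distance between lock_hole and lock_point below 0.005 m and velocity of joint wheel between -0.08 and 0.08 rad/s and value of joint plunger below 0.002 m), for 0.3 s.
At the end, for the whole second after the job is handed in: The wheel stands still with the lock hole within 6 mm of the point under the pin, the pin is in the hole (plunger between 7.5 and 11 mm down) and the knob is turned at least 1.2 rad clockwise and sprung into its end pocket; released (value of joint knob above 1.2 rad and value of joint plunger between 0.0075 and 0.011 m and horizontal distance between lock_hole and lock_point below 0.006 m and velocity of joint wheel between -0.08 and 0.08 rad/s); the robot touches nothing.
It fails at once if the pin is pressed on the wheel (plunger over 3 mm down) while the wheel turns faster than 0.8 rad/s (value of joint plunger above 0.003 m and (velocity of joint wheel above 0.8 rad/s or velocity of joint wheel below -0.8 rad/s)).
It fails at once if a bystander is moved by more than 25 mm (distance of any of bottle, slide_box, screwdriver, objective from where it was at the start of the episode above 0.025 m).
It also fails if it takes over 58 s, if anything falls off the work surface, if the arm or the gripper's body presses on something with over 40 N, if the wrist force passes 120 N, or if a joint passes its speed limit or range.

## Working session

There is one attempt and no reset: what is moved stays moved. The work goes in short steps, Python scripts to look and compute and a tool call to move; the robot and the scene stay as the last step left them, time stands still between calls to the robot, and variables do not carry over. Pictures are saved under pics/ and viewed, at most 10 in all, crops included, and the job is handed in when it is done.

Besides the shell and the picture viewer there is one more tool, called after "Request:" as name(argument=value, ...) on one line, values as JSON. apply_moves: Moves the arm, as the interface text tells. Its arguments: {"type":"object","properties":{"targets":{"type":"array"}},"required":["targets"]}

```bash
mkdir -p pics; ls; python3 - <<'E'
from station import *
import cv2,numpy as np
o=get_obs();print(o['clock'],o['position'],o['ee_rot'],o['force'])
a=read_camera("top");b=read_camera("side")
cv2.imwrite("pics/top.png",a);cv2.imwrite("pics/side.png",b)
for n in("top","side"):print(n,get_calibration(n))
print(get_obs()['clock'])
E
```

```text
pics
0.0 [ 0.27205483 -0.56213907  0.2414435 ] [[ 9.00088359e-01  4.35706619e-01 -8.29161235e-04]
 [ 4.35707391e-01 -9.00087221e-01  1.43641015e-03]
 [-1.20464022e-04 -1.65416773e-03 -9.99998625e-01]] [0.33722531 0.9094643  0.00337501]
top {'fx': 387.7762926994865, 'fy': 387.7762926994865, 'cx': 256.98438499710534, 'cy': 190.99930342955278, 'R': array([[ 3.77656536e-04, -9.99965142e-01,  8.34099227e-03],
       [-9.96201749e-01, -1.10249517e-03, -8.70681351e-02],
       [ 8.70742960e-02, -8.27642924e-03, -9.96167440e-01]]), 't': array([0.01315213, 0.56123207, 1.02927592])}
side {'fx': 484.4254622247209, 'fy': 484.4254622247209, 'cx': 254.6124640952314, 'cy': 191.65975339719694, 'R': array([[-0.76012492, -0.64975362, -0.00550748],
       [-0.40389644,  0.47911049, -0.7793079 ],
       [ 0.50899682, -0.5901469 , -0.626617  ]]), 't': array([0.42846516, 0.30509571, 1.31795563])}
0.1
```

View pics/top.png

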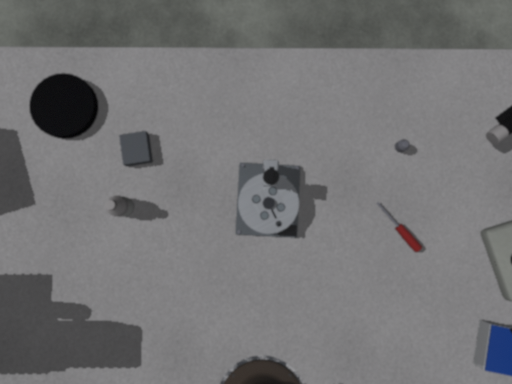

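View pics/side.png

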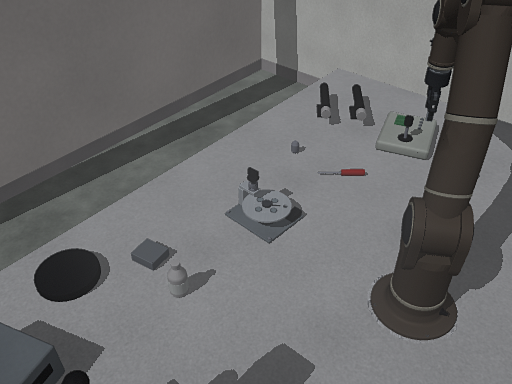

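The top view shows the unit: hub at about (269,203), knob at about (271,176), so unit +x runs roughly along world +x. The hole is at about (279,224). The bystanders are well clear of it. Next, the rough positions.

```bash
cat >h.py <<'E'
from station import *
import cv2,numpy as np
def ray(c,u,v,z):
    R,t=np.array(c['R']),np.array(c['t']);C=-R.T@t
    d=R.T@np.array([(u-c['cx'])/c['fx'],(v-c['cy'])/c['fy'],1]);return C+d*(z-C[2])/d[2]
def proj(c,X):
    p=np.array(c['R'])@np.array(X)+c['t'];return np.array([c['fx']*p[0]/p[2]+c['cx'],c['fy']*p[1]/p[2]+c['cy']])
E
python3 - <<'E'
from h import *
a=cv2.imread("pics/top.png");c=get_calibration("top")
g=cv2.cvtColor(a,6)
m=(g[155:245,225:312]>125).astype('uint8')
n,l,s,ce=cv2.connectedComponentsWithStats(m)
print(s[1:6],ce[1:6])
for n,u,v,z in(("hub",269,203,.066),("knob",271,176,.167),("hole",279,224,.056),("c1",239,163,.01),("c2",301,166,.01),("c3",236,235,.01),("c4",298,237,.01)):print(n,ray(c,u,v,z))
s=get_calibration("side");print("side hub",ray(s,267,204,.066),"knob",ray(s,253,170,.167))
w=get_calibration("wrist");o=get_obs();print(np.array(o['ee_rot']).T@(-w['R'].T@w['t']-o['position']), w['R']@o['ee_rot'],w['fx'],w['cx'],w['cy'])
E
```

```text
[[   0    0   87   48 1206]
 [  14   20   59   58 1716]
 [   0   41    7   15   52]
 [   7   52    2    2    4]
 [   0   56   87   34  860]] [[35.89220564 11.34245439]
 [40.51923077 51.31643357]
 [ 2.11538462 48.01923077]
 [ 7.5        52.5       ]
 [35.98837209 82.01511628]]
hub [ 0.52626224 -0.01737943  0.066     ]
knob [ 0.58428268 -0.01826806  0.167     ]
hole [ 0.4718231  -0.04382616  0.056     ]
c1 [0.64031093 0.06331507 0.01      ]
c2 [ 0.63220272 -0.10858001  0.01      ]
c3 [0.44200075 0.07061586 0.01      ]
c4 [ 0.4366037  -0.09852459  0.01      ]
side hub [ 0.51926637 -0.00946806  0.066     ] knob [ 0.58261169 -0.0157837   0.167     ]
[ 0.070237   -0.00076518 -0.13248206] [[-1.08297263e-03  9.99999204e-01  6.46741555e-04]
 [-9.60969833e-01 -8.61782473e-04 -2.76651834e-01]
 [-2.76651057e-01 -9.21105488e-04  9.60970002e-01]] 285.1971145102726 253.87802108020546 193.70483509711505
```

Request:
apply_moves(targets=[[0,0,0,0,0,0,7.1],[0,0,0,0,0,0,7.1],[0,0,0,0,0,0,7.1],[0,0,0,0,0,0,7],[0,10,-35,4,0,0,0],[0,10,-35,4,0,0,0],[0,10,-35,4,0,0,0],[0,10,-35,4,0,0,0],[0,10,-35,4,0,0,0],[0,10,-35,4,0,0,0]])

```text
clock: 0.93
position: [0.3413, -0.3535, 0.2179]
ee_rot: [[0.999, -0.043, -0.0], [-0.043, -0.999, 0.0], [-0.0, -0.0, -1.0]]
force: [0.8, 0.2, 0.0]
opening: -0.0004
gripper_force: 0.0
```

Request:
apply_moves(targets=[[0,10,-35,4,0,0,0],[0,10,-35,4,0,0,0],[0,10,-35,4,0,0,0],[0,10,-35,4,0,0,0],[0,10,-35,4,0,0,0],[0,10,-35,4,0,0,0],[0,10,-35,4,0,0,0],[0,10,-35,4,0,0,0],[0,10,-35,4,0,0,0],[0,10,-35,4,0,0,0]])

```text
clock: 1.77
position: [0.4563, -0.0083, 0.1781]
ee_rot: [[0.999, -0.043, -0.0], [-0.043, -0.999, -0.0], [-0.0, 0.0, -1.0]]
force: [0.8, -0.4, 0.3]
opening: -0.0
gripper_force: 0.0
```

```bash
python3 - <<'E'
from h import *
o=get_obs();print(o['clock'],o['position'],o['ee_rot'],o['force'],o['joint_positions'])
c=get_calibration("wrist");ims=[read_camera("wrist") for _ in range(2)];print(c)
cv2.imwrite("pics/w1.png",ims[0]);cv2.imwrite("pics/w2.png",ims[1])
print(proj(c,[.525,-.015,.066]))
E
```

```text
1.7667 [ 0.4563098  -0.0083086   0.17806817] [[ 9.99062000e-01 -4.33026555e-02 -2.62404104e-05]
 [-4.33026580e-02 -9.99061995e-01 -1.03823627e-04]
 [-2.17199580e-05  1.04862520e-04 -9.99999994e-01]] [ 0.79913728 -0.36307345  0.26861899] [   9.60207416   12.45585115  -16.70722278  117.40253264    4.60037278
   50.74481576 -102.12982812]
{'fx': 285.1971145102726, 'fy': 285.1971145102726, 'cx': 253.87802108020546, 'cy': 193.70483509711505, 'R': array([[-4.44334790e-02, -9.99012146e-01, -6.31557285e-04],
       [-9.59929430e-01,  4.25200681e-02,  2.76997352e-01],
       [-2.76696865e-01,  1.29142065e-02, -9.60870474e-01]]), 't': array([0.01291806, 0.4195102 , 0.4441171 ])}
[259.37487466 112.70819403]
```

View pics/w1.png

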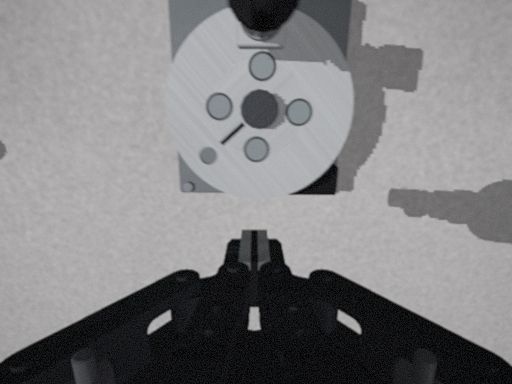

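The wrist view shows the disc around the hub at (260,109), with the line from (243,125) to (222,143) and the hole at (208,155). The arm is at the top, near (262,45), and the plate's near edge is at row 193. I'll rectify the picture to fit the axis and the plate's yaw, and to read the wheel angle.

```bash
cat >>h.py <<'E'
def rect(im,c,x0,y0,z,half=.12,s=4000):
    n=int(2*half*s);w=np.array([[x0+half,y0+half,z],[x0+half,y0-half,z],[x0-half,y0-half,z],[x0-half,y0+half,z]])
    src=np.float32([proj(c,p) for p in w]);dst=np.float32([[0,0],[n,0],[n,n],[0,n]])
    return cv2.warpPerspective(im,cv2.getPerspectiveTransform(src,dst),(n,n))  # up=+x, left=+y
def prof(im,c,hub,r0,r1):
    """mean grey per world angle (0.5 deg) over radii r0..r1 on the disc"""
    g=cv2.cvtColor(im,6).astype('float32');A=np.radians(np.arange(0,360,.5));r=np.arange(r0,r1,.0005)
    P=np.array([[proj(c,[hub[0]+q*np.cos(a),hub[1]+q*np.sin(a),.056]) for q in r] for a in A]).astype('float32')
    return cv2.remap(g,P[...,0],P[...,1],1).mean(1)
def line(im,c,hub):
    p=prof(im,c,hub,.023,.037);n=len(p);k=np.tile(p,3)
    med=lambda d:np.minimum(np.roll(p,d),np.roll(p,-d))
    sc=med(16)-cv2.GaussianBlur(k[None],(0,0),2)[0][n:2*n]
    i=int(sc.argmax());w=np.arange(i-6,i+7);ww=np.clip(sc[w%n]-sc[i]*.3,0,None)
    return (w*ww).sum()/ww.sum()*.5%360,sc[i]
E
python3 - <<'E'
from h import *
c=get_calibration("wrist")
c['R']=np.array(c['R'])
a,b=[cv2.imread(f"pics/w{i}.png") for i in(1,2)]
# disc: bright region fill
g=cv2.GaussianBlur(cv2.cvtColor(a,6),(5,5),0)
hub=np.array([.525,-.015])
for _ in range(3):
    # radial edge search 70..92mm, all angles away from arm (unit +x) 
    pts=[]
    for A in np.radians(np.arange(40,320,2)):
        r=np.arange(.068,.092,.0004)
        P=np.float32([[proj(c,[hub[0]+q*np.cos(A),hub[1]+q*np.sin(A),.056]) for q in r]])
        v=cv2.remap(g.astype('float32'),P[...,0],P[...,1],1)[0];d=np.gradient(v)
        i=d.argmin()
        if d[i]<-1.5:pts.append([hub[0]+r[i]*np.cos(A),hub[1]+r[i]*np.sin(A)])
    pts=np.array(pts)
    from scipy.optimize import least_squares
    f=least_squares(lambda p:np.hypot(*(pts-p[:2]).T)-p[2],[*hub,.08],loss='soft_l1',f_scale=.001)
    hub=f.x[:2]
print("hub",f.x,len(pts),np.median(abs(f.fun)))
print("line",line(a,c,hub),line(b,c,hub))
R=rect(a,c,*hub,.056);T=rect(a,c,*hub,.01)
cv2.imwrite("pics/r.png",cv2.resize(np.hstack([R,T]),(800,400)))
E
```

```text
hub [ 0.52873742 -0.00958864  0.08026023] 93 0.0002398659425698474
line (np.float64(128.63420225367423), np.float32(112.27978)) (np.float64(153.50609086843824), np.float32(90.37548))
```

View pics/r.png

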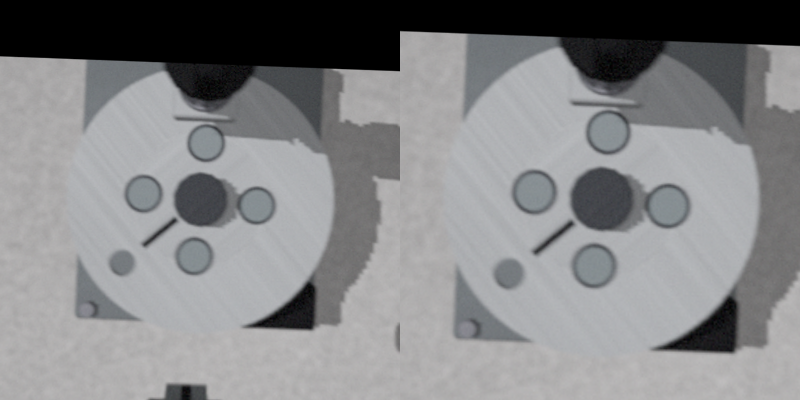

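Fitted hub: (0.5287, −0.0096), radius 80.3 mm against the given 80. The plate edges give a unit yaw of about −2.7°. Now I'll go down onto the disc on the −x side.

Request:
apply_moves(targets=[[0,7,-1,25,0,0,0],[0,7,0,25,0,0,0],[0,0,0,25,0,0,0],[0,0,0,20,0,0,0],[0,0,0,10,0,0,0],[0,0,0,2,0,0,0],[0,0,0,0,0,0,0]])

```text
clock: 2.45
position: [0.47, -0.0099, 0.0711]
ee_rot: [[0.999, -0.043, -0.001], [-0.043, -0.999, -0.0], [-0.001, 0.0, -1.0]]
force: [-0.1, 0.4, 1.0]
opening: -0.0002
gripper_force: 0.0
```

Request:
apply_moves(targets=[[0,0,0,1,0,0,0],[0,0,0,1,0,0,0],[0,0,0,1,0,0,0],[0,0,0,0.5,0,0,0]])

```text
clock: 2.78
position: [0.4707, -0.0097, 0.0684]
ee_rot: [[0.999, -0.043, 0.001], [-0.043, -0.999, -0.0], [0.001, 0.0, -1.0]]
force: [-0.1, 0.3, 0.2]
opening: -0.0004
gripper_force: 0.0
```

Request:
apply_moves(targets=[[0,0,0,0.5,0,0,0],[0,0,0,0.5,0,0,0],[0,0,0,0.5,0,0,0],[0,0,0,0.5,0,0,0]])

```text
clock: 3.12
position: [0.4706, -0.0095, 0.0669]
ee_rot: [[0.999, -0.043, 0.001], [-0.043, -0.999, -0.0], [0.001, 0.0, -1.0]]
force: [-6.4, 0.6, 23.5]
opening: -0.0001
gripper_force: 11.8
```

```bash
cat >m.py <<'E'
from h import *
import sys
hub=np.array([.5287,-.0096]);o=get_obs()
c=get_calibration("wrist");a=read_camera("wrist");c2=get_calibration("wrist");b=read_camera("wrist")
print(o['clock'],o['position'],o['force'],line(a,c,hub),line(b,c2,hub))
if len(sys.argv)>1:
    cv2.imwrite(f"pics/{sys.argv[1]}.png",np.hstack([a,rect(b,c2,*hub,.056,.096)[:,:]])[:, :800] if 0 else cv2.resize(np.hstack([a,cv2.resize(rect(b,c2,*hub,.056,.096),(384,384))]),(800,343)))
E
python3 m.py c1
```

```text
3.1167 [ 0.47057309 -0.00950686  0.06694787] [-6.43440823  0.60700675 23.5333092 ] (np.float64(300.5744092246487), np.float32(133.03038)) (np.float64(300.57249328145565), np.float32(132.67929))
```

View pics/c1.png

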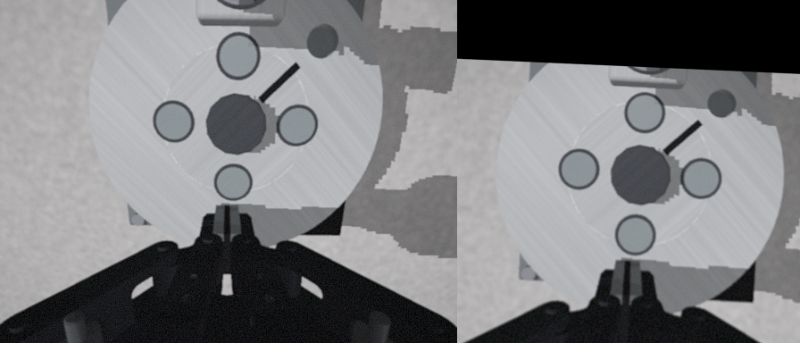

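The wheel is stopped, with the line pointing up-right. The rectified disc is centred at (640,174) instead of (628,171). The first fit was taken while the arm was still settling, so I'll refit from this still pose.

```bash
cat >fit.py <<'E'
from h import *
from scipy.optimize import least_squares
c=get_calibration("wrist");a=read_camera("wrist");g=cv2.GaussianBlur(cv2.cvtColor(a,6),(3,3),0).astype('float32')
hub=np.array([.5265,-.016])
def edge(p0,d,z,lo,hi,sg):
    r=np.arange(lo,hi,.0003);P=np.float32([[proj(c,[p0[0]+q*d[0],p0[1]+q*d[1],z]) for q in r]])
    v=cv2.remap(g,P[...,0],P[...,1],1)[0];e=np.gradient(v)*sg;i=e.argmax();return p0+r[i]*d,e[i]
for _ in range(4):
    pts=[]
    for A in np.radians(np.r_[35:150:2,210:325:2]):
        d=np.array([np.cos(A),np.sin(A)]);q,e=edge(hub,d,.056,.072,.088,-1)
        if e>1.5:pts.append(q)
    pts=np.array(pts);f=least_squares(lambda p:np.hypot(*(pts-p[:2]).T)-p[2],[*hub,.08],loss='soft_l1',f_scale=.0005);hub=f.x[:2]
print("hub",f.x,len(pts),np.median(abs(f.fun)))
print(line(a,c,hub))
# hole centroid direction
R=rect(a,c,*hub,.056,.09);p=lambda z:proj(c,z)
cv2.imwrite("pics/fitr.png",R)
L=rect(a,c,*hub,.090,.09);M=rect(a,c,*hub,.01,.12)
cv2.imwrite("pics/fit.png",cv2.resize(np.hstack([cv2.resize(L,(400,400)),cv2.resize(M,(400,400))]),(800,400)))
E
python3 fit.py
```

```text
hub [ 0.52711277 -0.01578394  0.08048093] 90 0.00023279607558428228
(np.float64(310.99692067770906), np.float32(148.55537))
```

View pics/fit.png

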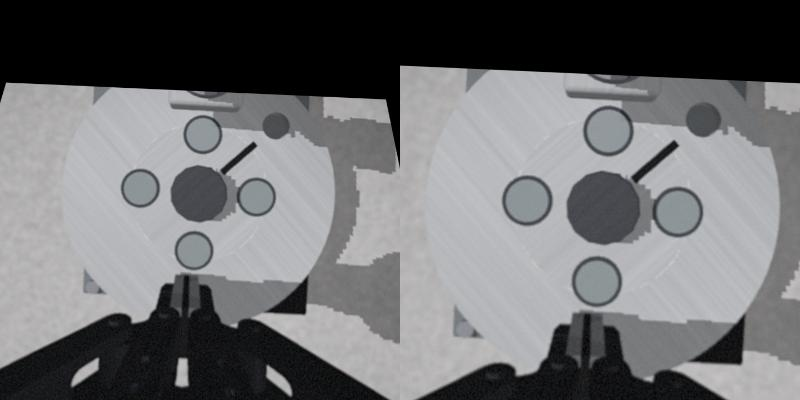

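Refit: hub (0.5271, −0.0158), r = 80.5 mm. The line is at 311.0° and the target is about 357.3°, so I need +46.3° anticlockwise. I'll drag it with the finger on a rigid arc about the hub.

Request:
apply_moves(targets=[[0,-0.11,2.29,0,0,0,-2.315],[0,-0.11,2.29,0,0,0,-2.315],[0,-0.11,2.29,0,0,0,-2.315],[0,-0.11,2.29,0,0,0,-2.315],[0,-0.11,2.29,0,0,0,-2.315],[0,-0.11,2.29,0,0,0,-2.315],[0,-0.11,2.29,0,0,0,-2.315],[0,-0.11,2.29,0,0,0,-2.315],[0,-0.11,2.29,0,0,0,-2.315],[0,-0.11,2.29,0,0,0,-2.315]])

```text
clock: 4.1
position: [0.4724, -0.0328, 0.067]
ee_rot: [[0.935, 0.355, 0.0], [0.355, -0.935, -0.001], [-0.0, 0.001, -1.0]]
force: [-6.1, -0.8, 17.2]
opening: -0.0001
gripper_force: 8.3
```

Request:
apply_moves(targets=[[0,-0.11,2.29,0,0,0,-2.315],[0,-0.11,2.29,0,0,0,-2.315],[0,-0.11,2.29,0,0,0,-2.315],[0,-0.11,2.29,0,0,0,-2.315],[0,-0.11,2.29,0,0,0,-2.315],[0,-0.11,2.29,0,0,0,-2.315],[0,-0.11,2.29,0,0,0,-2.315],[0,-0.11,2.29,0,0,0,-2.315],[0,-0.11,2.29,0,0,0,-1.5],[0,0,0,0,0,0,0]])

```text
clock: 4.93
position: [0.4822, -0.0519, 0.067]
ee_rot: [[0.758, 0.653, 0.001], [0.653, -0.758, -0.002], [-0.001, 0.002, -1.0]]
force: [-4.6, -3.0, 16.7]
opening: -0.0001
gripper_force: 8.3
```

```bash
sed -i 's/\.5287,-\.0096/.5271,-.0158/' m.py; python3 m.py d1; python3 fit.py
```

```text
4.9333 [ 0.48223423 -0.05186537  0.06699542] [-4.55570053 -2.99883344 16.68744657] (np.float64(355.0087698209802), np.float32(149.83318)) (np.float64(354.59590711629113), np.float32(149.78108))
hub [ 0.52758057 -0.01594576  0.08045551] 77 0.0002553757758702174
(np.float64(354.9035416135995), np.float32(149.17816))
```

View pics/d1.png

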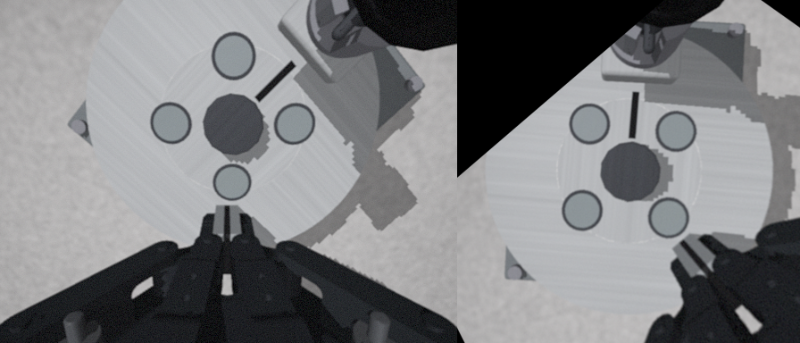

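The line is at about 354.9°. The plate's screws at (515,272) and (735,32) confirm the unit yaw of −2.7°, so I nudge +2.4° and then lift slowly and straight.

Request:
apply_moves(targets=[[0,-0.06,1.0,0,0,0,-1.0],[0,-0.06,1.0,0,0,0,-1.0],[0,-0.03,0.4,0,0,0,-0.4],[0,0,0,0,0,0,0],[0,0,0,0,0,0,0]])

```text
clock: 5.5
position: [0.4835, -0.0535, 0.067]
ee_rot: [[0.731, 0.683, 0.001], [0.683, -0.731, -0.002], [-0.001, 0.002, -1.0]]
force: [-4.1, -3.6, 14.7]
opening: -0.0002
gripper_force: 7.7
```

```bash
python3 m.py; python3 - <<'E'
from h import *
print(get_obs()['force'],get_obs()['torque'])
E
```

```text
5.5 [ 0.48354624 -0.05350234  0.06701403] [-4.06316985 -3.60704833 14.68106414] (np.float64(357.0071986128423), np.float32(149.76111)) (np.float64(357.0063312146992), np.float32(149.4219))
[-4.25317938 -2.73249041 16.10452972] [-0.59484152  0.91153673  0.00446915]
```

Request:
apply_moves(targets=[[0,0,0,-0.1,0,0,0],[0,0,0,-0.1,0,0,0],[0,0,0,-0.1,0,0,0],[0,0,0,-0.1,0,0,0],[0,0,0,-0.1,0,0,0],[0,0,0,-0.1,0,0,0],[0,0,0,-0.1,0,0,0],[0,0,0,-0.1,0,0,0],[0,0,0,-0.1,0,0,0],[0,0,0,-0.1,0,0,0]])

```text
clock: 6.43
position: [0.4832, -0.0529, 0.0671]
ee_rot: [[0.73, 0.683, -0.0], [0.683, -0.73, -0.001], [-0.001, 0.001, -1.0]]
force: [-1.9, -1.5, 5.1]
opening: 0.0003
gripper_force: 2.5
```

```bash
python3 m.py
```

```text
6.4333 [ 0.48315395 -0.05293359  0.06709952] [-1.87761978 -1.45155022  5.12040005] (np.float64(356.3178972449033), np.float32(149.24841)) (np.float64(356.31268140970826), np.float32(149.38289))
```

Request:
apply_moves(targets=[[0,-0.03,0.6,0,0,0,-0.6],[0,-0.03,0.6,0,0,0,-0.6],[0,0,0,0,0,0,0],[0,0,0,-0.1,0,0,0],[0,0,0,-0.1,0,0,0],[0,0,0,-0.1,0,0,0],[0,0,0,-0.1,0,0,0],[0,0,0,-0.1,0,0,0],[0,0,0,-0.1,0,0,0],[0,0,0,-0.1,0,0,0]])

```text
clock: 7.37
position: [0.4842, -0.053, 0.0674]
ee_rot: [[0.716, 0.699, 0.0], [0.699, -0.716, 0.0], [0.0, -0.0, -1.0]]
force: [-0.1, 0.3, -0.4]
opening: -0.0001
gripper_force: 0.0
```

```bash
python3 m.py
```

```text
7.3667 [ 0.48417224 -0.05300246  0.0673753 ] [-0.13537279  0.34057699 -0.41278705] (np.float64(356.9187019181932), np.float32(149.43945)) (np.float64(356.9080884678644), np.float32(149.74487))
```

Off contact, with the line at 356.9° and still (target 357.3°, error about 0.4 mm). I lift clear, start swinging the hand half round for the knob (joint 7 range), and check for drift on the way.

Request:
apply_moves(targets=[[0,0,0,-0.3,0,0,0],[0,0,0,-0.5,0,0,0],[0,0,0,-1,0,0,0],[0,0,0,-3,0,0,0],[0,0,0,-8,0,0,0],[0,0,0,-15,0,0,0],[0,0,0,0,0,0,0],[0,0,0,0,0,0,0]])

```text
clock: 8.13
position: [0.4848, -0.0535, 0.0963]
ee_rot: [[0.716, 0.698, 0.002], [0.698, -0.716, -0.0], [0.001, 0.002, -1.0]]
force: [-0.6, -0.4, -0.3]
opening: -0.0005
gripper_force: 0.0
```

```bash
python3 m.py
```

```text
8.1333 [ 0.4847846  -0.0534582   0.09630772] [-0.56533155 -0.43864219 -0.33500399] (np.float64(356.9683175716389), np.float32(151.50366)) (np.float64(356.97444669146995), np.float32(151.57181))
```

Request:
apply_moves(targets=[[0,0,0,-20,0,0,0],[0,0,0,-30,0,0,0],[0,0,0,-30,0,0,0],[0.5,0,0,-30,0,0,0],[0.5,0,0,-15,0,0,-7],[0.5,0,0,0,0,0,-7],[0.5,0,0,0,0,0,-7],[0.5,0,0,0,0,0,-7],[0.5,0,0,0,0,0,-7],[0.5,0,0,0,0,0,-7]])

```text
clock: 9.07
position: [0.4837, -0.0534, 0.2198]
ee_rot: [[0.059, 0.998, -0.001], [0.998, -0.059, 0.0], [-0.0, -0.001, -1.0]]
force: [-0.3, 0.2, 0.2]
opening: 0.0426
gripper_force: 0.0
```

Request:
apply_moves(targets=[[0.5,0,0,0,0,0,-7],[0.5,0,0,0,0,0,-7],[0.5,0,0,0,0,0,-7],[0.5,0,0,0,0,0,-7],[0.5,0,0,0,0,0,-7],[0.5,0,0,0,0,0,-7],[0.5,0,0,0,0,0,-7],[0.5,0,0,0,0,0,-7],[0.5,0,0,0,0,0,-7],[0.5,0,0,0,0,0,-7]])

```text
clock: 9.9
position: [0.4837, -0.0534, 0.2197]
ee_rot: [[-0.918, 0.396, -0.001], [0.396, 0.918, 0.0], [0.001, -0.0, -1.0]]
force: [-0.6, 0.2, -0.6]
opening: 0.0432
gripper_force: 0.0
```

Request:
apply_moves(targets=[[0.5,0,0,0,0,0,-7],[0.5,0,0,0,0,0,-7],[0.5,0,0,0,0,0,-7],[0.5,0,0,0,0,0,0],[0.5,0,0,0,0,0,0]])

```text
clock: 10.32
position: [0.4837, -0.0534, 0.2198]
ee_rot: [[-0.999, 0.051, -0.001], [0.051, 0.999, 0.001], [0.001, 0.001, -1.0]]
force: [-0.4, 0.1, -0.0]
opening: 0.0425
gripper_force: 0.0
```

```bash
python3 m.py k1; python3 -c "
from h import *;print(get_obs()['joint_positions'],get_obs()['ee_rot'])"
```

```text
10.3167 [ 0.48374207 -0.05344963  0.21977458] [-0.43079145  0.12084551 -0.02723534] (np.float64(357.2103493935099), np.float32(119.97195)) (np.float64(357.1693021064865), np.float32(120.86636))
[ 45.86397597  19.64322232 -55.00013839 109.09933125  18.40145047
  60.6546834   70.30561558] [[-9.98699806e-01  5.09758601e-02 -3.98949969e-04]
 [ 5.09758001e-02  9.98699876e-01  1.59203405e-04]
 [ 4.06546815e-04  1.38659616e-04 -9.99999908e-01]]
```

View pics/k1.png

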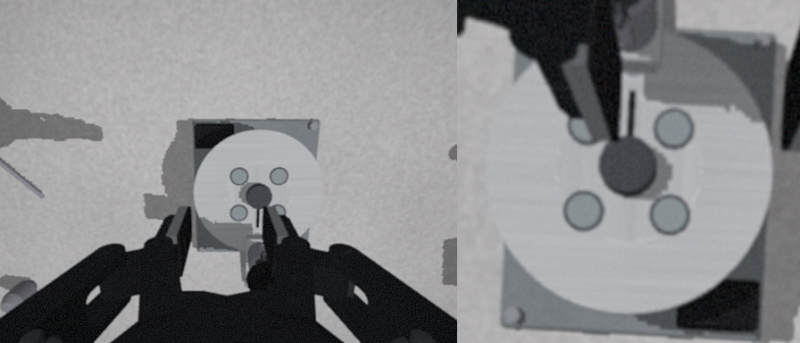

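The wheel stays at 357.2° and is still; no drift. The fingers partly hide the knob from here. I move over the plunger axis, expected at (0.587, −0.0187).

Request:
apply_moves(targets=[[0.5,-25,10,0,0,0,0],[0.5,-25,10,0,0,0,0],[0.5,-25,10,0,0,0,0],[0.5,-26,10,0,0,0,0],[0.5,0,0,10,0,0,0],[0.5,0,0,0,0,0,0]])

```text
clock: 10.92
position: [0.5866, -0.0172, 0.2083]
ee_rot: [[-0.999, 0.048, -0.003], [0.048, 0.999, 0.001], [0.003, 0.001, -1.0]]
force: [-1.7, -1.7, -0.5]
opening: 0.0425
gripper_force: 0.0
```

```bash
python3 - <<'E'
from h import *
o=get_obs();c=get_calibration("wrist");a=read_camera("wrist")
print(o['clock'],o['position'])
for P in([.587,-.0187,.167],[.567,-.0177,.167],[.607,-.0197,.167]):print(proj(c,P))
cv2.imwrite("pics/k2.png",cv2.resize(a[180:384,150:360],None,fx=2.8,fy=2.8))
E
```

```text
10.9167 [ 0.58655231 -0.01721597  0.20825155]
[250.50764199 224.97208078]
[250.43917324 195.6121998 ]
[250.57219511 252.65291294]
```

View pics/k2.png

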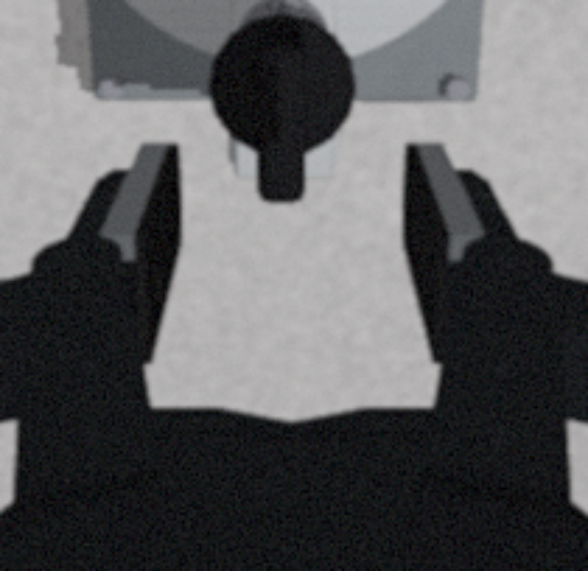

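The wing end is at crop (281,200), i.e. pixel (250.4, 251.4). The prediction was (250.6, 252.7), so the axis is right and the wing is aligned with the fingers. I descend and grip.

Request:
apply_moves(targets=[[0.5,0,0,15,0,0,0],[0.5,0,0,20,0,0,0],[0.5,0,0,15,0,0,0],[0.5,0,0,5,0,0,0],[0.5,0,0,0,0,0,0]])

```text
clock: 11.38
position: [0.5853, -0.019, 0.1545]
ee_rot: [[-0.999, 0.048, -0.002], [0.048, 0.999, -0.001], [0.002, -0.001, -1.0]]
force: [0.9, 0.2, 0.4]
opening: 0.0426
gripper_force: 0.0
```

Request:
apply_moves(targets=[[0,0,0,0,0,0,0],[0,0,0,0,0,0,0],[0,0,0,0,0,0,0],[0,0,0,0,0,0,0],[0,0,0,0,0,0,0],[0,0,0,0,0,0,0]])

```text
clock: 11.88
position: [0.5872, -0.0192, 0.156]
ee_rot: [[-0.999, 0.048, 0.001], [0.048, 0.999, -0.001], [-0.001, -0.001, -1.0]]
force: [-0.4, -5.9, 4.2]
opening: 0.0105
gripper_force: 63.3
```

Request:
apply_moves(targets=[[0,0,-0.5,2,0,0,0],[0,0,0,2,0,0,0],[0,0,0,2,0,0,0],[0,0,0,2,0,0,0],[0,0,0,2,0,0,0],[0,0,0,2,0,0,0],[0,0,0,0,0,0,0]])

```text
clock: 12.47
position: [0.5873, -0.0193, 0.1437]
ee_rot: [[-0.999, 0.048, 0.001], [0.048, 0.999, -0.001], [-0.001, -0.001, -1.0]]
force: [-1.8, -6.7, 8.8]
opening: 0.0106
gripper_force: 64.0
```

Request:
apply_moves(targets=[[0,0,-0.5,1.5,0,0,0],[0,0,0,1.5,0,0,0],[0,0,0,0.8,0,0,0],[0,0,0,0,0,0,0]])

```text
clock: 12.8
position: [0.5876, -0.0192, 0.1421]
ee_rot: [[-0.999, 0.048, 0.002], [0.048, 0.999, -0.001], [-0.002, -0.001, -1.0]]
force: [-6.3, -5.4, 23.5]
opening: 0.0105
gripper_force: 66.2
```

At the bottom stop (23 N). Now I turn clockwise.

Request:
apply_moves(targets=[[0,0,0,-0.5,0,0,5],[0,0,0,0,0,0,7],[0,0,0,0,0,0,7],[0,0,0,0,0,0,7],[0,0,0,0,0,0,7],[0,0,0,0,0,0,7],[0,0,0,0,0,0,7]])

```text
clock: 13.38
position: [0.5878, -0.0188, 0.1421]
ee_rot: [[-0.642, 0.766, 0.003], [0.766, 0.642, -0.001], [-0.002, 0.002, -1.0]]
force: [-3.6, -4.0, 16.9]
opening: 0.0107
gripper_force: 65.2
```

Request:
apply_moves(targets=[[0,0,0,0,0,0,7],[0,0,0,0,0,0,7],[0,0,0,0,0,0,7],[0,0,0,0,0,0,7],[0,0,0,0,0,0,5],[0,0,0,0,0,0,2],[0,0,0,0,0,0,0],[0,0,0,0,0,0,0]])

```text
clock: 14.05
position: [0.5881, -0.0187, 0.1421]
ee_rot: [[-0.095, 0.995, 0.004], [0.995, 0.095, -0.001], [-0.002, 0.004, -1.0]]
force: [-2.9, -3.6, 16.9]
opening: 0.0108
gripper_force: 66.4
```

```bash
python3 -c "
from h import *
o=get_obs();R=o['ee_rot'];print(np.degrees(np.arctan2(R[1][0],R[0][0])),o['torque'],o['force'],o['position'])"
```

```text
95.45452018312754 [-0.90941875  0.67427516  0.94403881] [-2.86763573 -3.61222845 16.91631279] [ 0.58810749 -0.0186729   0.14214527]
```

It turned about 82° and reached the end stop. I let it spring up into the pocket by easing upward, then release.

Request:
apply_moves(targets=[[0,0,0,-1,0,0,0],[0,0,0,-1,0,0,0],[0,0,0,-1,0,0,0],[0,0,0,-1,0,0,0],[0,0,0,-1,0,0,0],[0,0,0,-1,0,0,0],[0,0,0,-1,0,0,0],[0,0,0,0,0,0,0]])

```text
clock: 14.72
position: [0.5879, -0.0188, 0.148]
ee_rot: [[-0.095, 0.995, 0.003], [0.995, 0.095, -0.0], [-0.001, 0.003, -1.0]]
force: [0.8, -3.7, 7.5]
opening: 0.0104
gripper_force: 65.0
```

Request:
apply_moves(targets=[[0,0,0,-0.5,0,0,0],[0,0,0,-0.5,0,0,0],[0,0,0,-0.5,0,0,0],[0,0,0,0,0,0,0]])

```text
clock: 15.05
position: [0.5877, -0.0188, 0.1485]
ee_rot: [[-0.094, 0.996, 0.002], [0.996, 0.094, 0.0], [0.0, 0.002, -1.0]]
force: [3.8, -2.9, -0.3]
opening: 0.0108
gripper_force: 64.2
```

Held by the pocket (force has gone to zero). Release and retreat.

Request:
apply_moves(targets=[[0.5,0,0,0,0,0,0],[0.5,0,0,0,0,0,0],[0.5,0,0,0,0,0,0],[0.5,0,0,0,0,0,0],[0.5,0,0,-10,0,0,0],[0.5,0,0,-30,0,0,0],[0.5,0,0,-30,0,0,0],[0.5,-30,0,-20,0,0,0],[0.5,-30,0,0,0,0,0],[0.5,0,0,0,0,0,0]])

```text
clock: 15.88
position: [0.5932, -0.086, 0.2406]
ee_rot: [[-0.085, 0.996, 0.003], [0.996, 0.085, -0.004], [-0.005, 0.003, -1.0]]
force: [-1.1, -1.6, -1.0]
opening: 0.0425
gripper_force: 0.0
```

```bash
python3 - <<'E'
from h import *
o=get_obs();c=get_calibration("wrist");a=read_camera("wrist");print(o['clock'],o['position'],o['force'])
for z in(.167,.158):
  print(z,[proj(c,[.5872+d*np.cos(t),-.0187+d*np.sin(t),z]).round(1) for t in[np.radians(-2.7-80.2)] for d in(-.02,0,.02)])
print(line(a,c,[.5271,-.0158]))
s=read_camera("side");k=cv2.resize(s[140:250,200:330],(454,384))
cv2.imwrite("pics/e.png",cv2.resize(np.hstack([a,k]),(800,318)))
E
```

```text
15.8833 [ 0.59316553 -0.08604555  0.24060388] [-1.10349284 -1.55175191 -1.00538515]
0.167 [array([252.6,  85.6]), array([253.7, 116.2]), array([254.9, 145.2])]
0.158 [array([252.6,  86.7]), array([253.7, 116. ]), array([254.8, 143.7])]
(np.float64(357.6443825422907), np.float32(126.361465))
```

View pics/e.png

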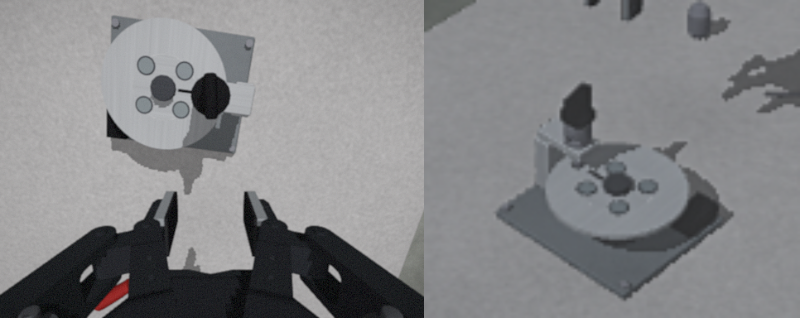

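The wing at (211,95) now stands across the unit's x. The line, at (188,91), points under the arm at 357.6°, and the hand is clear. I hand it in.

```bash
python3 -c "
from station import *
print(sign_off())"
```

```text
the job is handed in; nothing more can be done
None
```

The job is handed in at about 16 s of the 58 s allowed: by my measurements the wheel is stopped with the lock hole within about 1 mm of the pin, the plunger is in and turned clockwise to its end stop (about 82° of hand turn), sprung up and held in its pocket, and the hand is clear; sign-off returned no verdict.

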